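Stand the viscometer spindle on the balance pan

ROBOT

A 6-joint arm with a two-finger parallel gripper is mounted at the origin on the work surface. World frame = base frame: x ahead of the robot, y to its left, z up, the work surface at z = 0. Lengths are in m, angles in rad, forces in N, time in s.
With the tool pointing down it reaches from about 0.35 to 0.775 m from the base axis. Payload 5.5 kg.
Tool frame: the origin (TCP) lies between the finger pads; the fingertips stand 22 mm ahead of it and the grasp point (between the pads) lies 3 mm ahead of it (env.finger_overhang is the distance from the TCP to the fingertips, in m); y points along the fingers, x is the direction in which the jaws open and shut, and the axes are right-handed (so a half turn about y gives the same grasp; the last joint's range is limited). The gripper opens to 85 mm and grips with 20 to 120 N. Pads are 22 mm wide; open, the fingers measure 114 mm over their backs; the gripper's body (76 mm by 85 mm) begins 54 mm behind the grasp point. The pads swing forward as they close: fully open they stand 13 mm farther back than shut.
Start: joints at [0.978, 0.313, 0.046, 1.304, 0, 1.431], TCP at [0.252, 0.517, 0.253] pointing down, gripper open.
Joint ranges: [-2.76, 2.76], [-0.86, 1.69], [-1.03, 1.26], [-2.2, 2.34], [-1.47, 1.5], [-3.14, 3.14]. Speed limits (rad/s): [2.57, 2.57, 3.14, 3.14, 3.14, 3.14].

INTERFACE

Orientations are given as a unit quaternion [w, x, y, z].
In Python, from workcell import monitor, cams, job, env gives the robot as it stands.
- The arm moves only by the tool drive_tool, never from a script. Its argument "plan" is text: rows parted by semicolons, each of 7 numbers parted by spaces: the opening, from -1 (shut) to 1 (fully open), then the shift along the tool's x, y, z in mm, then the turn, a rotation vector about the tool's x, y, z in degrees. In form: gripper x y z rx ry rz; .... A call has 1 to 8 rows; each row shifts and turns the pose as measured when the row begins, along the tool's axes as they then stand; what a row does not reach is not made up. A row lasts 1/8 s, in which the tool goes at most 62.5 mm and 10.7 degrees, less where a joint would pass 70% of its speed; a pose out of reach is approached as far as the arm can. A call is refused whole if a number of a shift passes 62.5 or a number of a turn 10.7, either way. A call with a gripper value outside its range is refused whole. The fingers move at their own pace and stop on an object; "grip_force" is the grip in N (left out, the last holds). Time passes only in rows, so rows that do not move let the fingers close. It gives the time, the measured TCP pose, the force and the opening at its end, in the units of the state.
- monitor.get_state(): the state, without advancing time (a new reading comes with each control period).
- cams.read_camera(name): name is "side" or "top" or "wrist"; returns (picture, depth): 420x560x3 uint8, red, green, blue; 420x560 float32, m along the optical axis (not along the pixel's ray), 0 where there is no reading.
- cams.calibration(name): a dict with "fx", "fy", "cx", "cy" (pixels), "D" ([k1, k2, p1, p2, k3] as OpenCV has them; the pictures are not rectified), "R" (3x3) and "t" (3): a world point X has camera coordinates R X + t. Camera axes: x right, y down, z forward; pixel columns grow to the right and rows downward; lengths in m; the calibration is good to about 2 mm. A picture is of the moment at which its call begins: read the wrist's pose just before it. calibration takes no time and is no camera call; for the wrist camera it gives the pose at the moment of the call.
- job.hand_in(): hands the job in, once; it reports no verdict.
The state is a dict: "clock": time; "joint_pos": joint angles; "qvel": joint speeds; "tau": joint torques, N m; "tcp_pos": TCP position; "orientation": TCP orientation; "wrist_force": force on the tool from outside, world axes, zero at the start; "ft_torque": the same for the moment, N m; "finger_gap": finger opening in m.
Only numpy, scipy, OpenCV 4.12 (cv2) and the standard library are available. Lean on these libraries where they do the work, as an engineer would, in place of code of your own. Each camera call takes 0.05 s, during which the arm holds its last target.

TASK

The spindle with the plain solid cylinder at its lower end is due for a check weighing: take it from the sloping rest and stand it upright on its flat foot in the middle of the balance's round pan, setting it down gently. Let go and watch for a second that it stands there without wobbling; leave the other two spindles in their rest.

Things in the scene. Friction and masses are not known exactly. Their poses are not given: they have to be found in the camera images.
- cylinder_mid (a point): Spindle to weigh: steel, 150 mm long, about 0.4 kg. From the foot up: plain solid cylinder 28 mm in diameter, 70 mm long, with a flat end (the foot); stem 10 mm in diameter, 52 mm long; light metal knob 18 mm in diameter, 28 mm long. The point is on its axis half-way up, 75 mm from either end, 61 mm below the knob's middle. z runs along it from foot to knob.
- cylinder: The same spindle, origin at its foot's centre. It starts loose in any of three V-troughs, 95 mm apart in a row on a low grey rest (black troughs), leaning 34 degrees (0.6 rad) from upright, knob end up and towards the robot; its y axis is level, along the row, its x axis the trough's open side. Only its lower 78 mm touch the trough; stem and knob stand free. It comes out along its axis.
- pan (a point): Centre of the top face of the balance's flat round steel pan, 120 mm in diameter, about 75 mm above the table, z up. The balance is a low white instrument, 240 x 190 mm, with its display towards the robot; nothing on it stands higher than the pan. It is fixed and the pan does not give
- pointed_mid (a point): Spindle whose steel bob, 28 mm in diameter, ends in a cone at the foot; stem, knob and length as the others. The point is on its axis half-way up, z towards the knob. It lies in another trough and stays there
- disc_mid (a point): Spindle with a thin foot disc and a second disc above it (28 mm in diameter, bare 10 mm stem between) in place of a solid bob; stem, knob and length as the others. The point is on its axis half-way up, z towards the knob. It lies in another trough and stays there
Mind the look-alikes: they are no part of the job. What is shaped like the cylinder but red is not meant.

How it is judged:
By the outcome, as a careful person would: the job done as asked, in the order asked, and still so for the second after the job is handed in, with the robot touching nothing.
It also fails if it takes over 42 s, if anything falls off the work surface, if the arm or the gripper's body presses on something with over 40 N, if the wrist force passes 120 N, or if a joint passes its speed limit or range.

## Working session

There is one attempt and no reset: what is moved stays moved. The work goes in short steps, Python scripts to look and compute and a tool call to move; the robot and the scene stay as the last step left them, time stands still between calls to the robot, and variables do not carry over. Pictures are saved under pics/ and viewed, and the job is handed in when it is done.

Besides the shell and the picture viewer there is one more tool, called after "Request:" as a command line: name --argument value ..., lists and objects as JSON in quotes. drive_tool: Moves the arm, as the interface text tells. Its arguments: {"type":"object","properties":{"plan":{"type":"string"},"grip_force":{"type":"number"}},"required":["plan"]}

```bash
ls; mkdir -p pics; python3 - <<'E'
from workcell import monitor, cams, job, env
import cv2,numpy as np
print(monitor.get_state(), env.finger_overhang)
for n in ("side","top","wrist"):
    c=cams.calibration(n);print(n,c)
    p,d=cams.read_camera(n);cv2.imwrite(f"pics/a_{n}.png",p[:,:,::-1]);np.save(f"pics/a_{n}.npy",d)
E
```

```text
pics
{'clock': 0.0, 'joint_pos': array([9.78370543e-01, 3.13974180e-01, 4.49858021e-02, 1.30358664e+00,
       3.93008364e-05, 1.43118178e+00]), 'qvel': array([ 0.00030775, -0.00074103, -0.00020839, -0.00115161, -0.00166978,
       -0.00093258]), 'tau': array([-3.48717103e-04, -4.80632186e+01,  2.98529935e+01,  1.95968914e-02,
       -1.43892053e-04,  1.13758270e-05]), 'tcp_pos': array([0.25130575, 0.51666227, 0.25242653]), 'orientation': array([-0.59923433,  0.59972108,  0.37442142, -0.37558147]), 'wrist_force': array([ 0.03275058, -0.33440572, -0.09498214]), 'ft_torque': array([-0.01153219,  0.00725872,  0.00457678]), 'finger_gap': 0.085469517078846} 0.022
side {'fx': 535.0084726188895, 'fy': 535.0084726188895, 'cx': 281.6580845593613, 'cy': 201.44838121628618, 'D': array([0.06167683, 0.        , 0.        , 0.        , 0.        ]), 'R': array([[ 0.90942183, -0.4156382 ,  0.01402898],
       [-0.31174119, -0.70364548, -0.63851427],
       [ 0.27526235,  0.57630541, -0.76948211]]), 't': array([-0.45007312,  0.19534728,  1.14627346])}
top {'fx': 449.53819494920725, 'fy': 449.53819494920725, 'cx': 280.5024661953753, 'cy': 209.56922871765133, 'D': array([-0.02181937,  0.        ,  0.        ,  0.        ,  0.        ]), 'R': array([[-0.04675089, -0.99890387, -0.00232706],
       [-0.97680229,  0.04620361, -0.20909927],
       [ 0.20897759, -0.0075025 , -0.97789165]]), 't': array([-0.01028016,  0.49376931,  0.87443228])}
wrist {'fx': 335.8367684687514, 'fy': 335.8367684687514, 'cx': 279.96660251675627, 'cy': 210.45688017820183, 'D': array([-0.068866,  0.      ,  0.      ,  0.      ,  0.      ]), 'R': array([[ 4.37148562e-01,  8.99389026e-01, -7.17932830e-04],
       [ 8.59189035e-01, -4.17373082e-01,  2.95962689e-01],
       [ 2.65885949e-01, -1.29996504e-01, -9.55199231e-01]]), 't': array([-0.57428065, -0.03876576,  0.37988263])}
```

View pics/a_side.png

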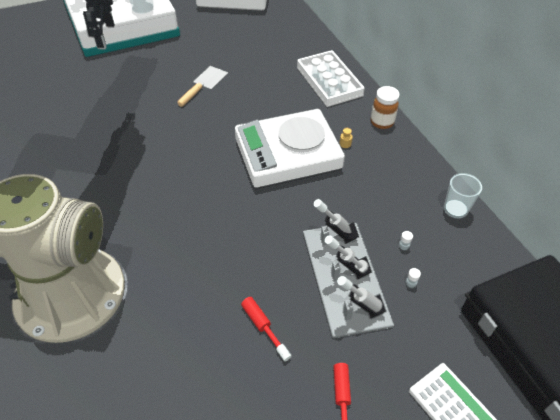

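View pics/a_top.png

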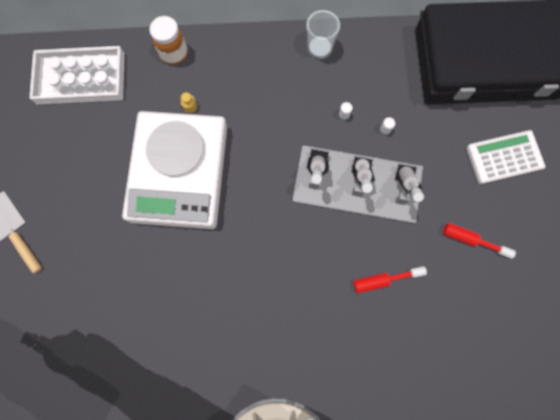

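View pics/a_wrist.png

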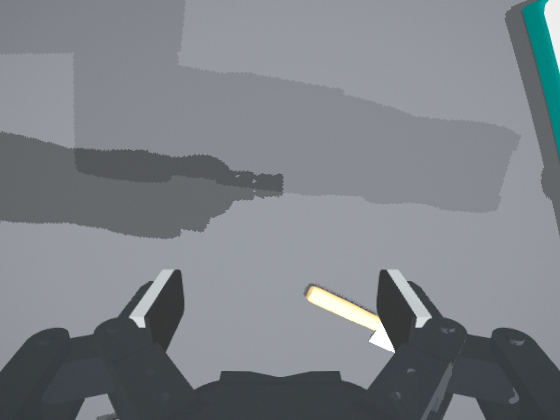

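```bash
python3 - <<'E'
import cv2
a=cv2.imread("pics/a_side.png")[190:340,290:410];cv2.imwrite("pics/b_side.png",cv2.resize(a,None,fx=4,fy=4,interpolation=cv2.INTER_CUBIC))
a=cv2.imread("pics/a_top.png")[140:230,285:435];cv2.imwrite("pics/b_top.png",cv2.resize(a,None,fx=5,fy=5,interpolation=cv2.INTER_CUBIC))
E
```

```text
(no output)
```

View pics/b_side.png

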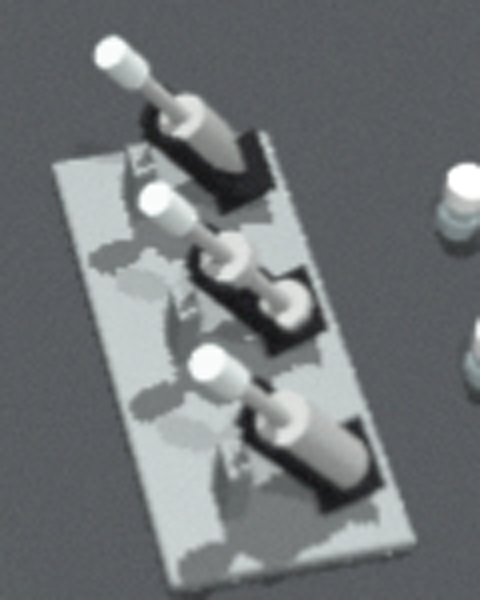

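View pics/b_top.png

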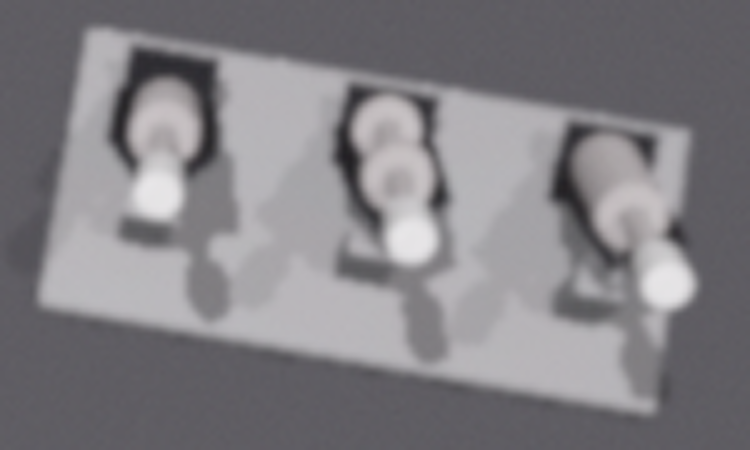

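```bash
cat > h.py <<'E'
import numpy as np,cv2
from scipy.spatial.transform import Rotation as Ro
from scipy.optimize import least_squares
def K(c): return np.array([[c['fx'],0,c['cx']],[0,c['fy'],c['cy']],[0,0,1]])
def ray(c,uv):
    p=cv2.undistortPoints(np.array(uv,float).reshape(-1,1,2),K(c),c['D']).reshape(-1,2)
    d=np.c_[p,np.ones(len(p))]
    return -c['R'].T@c['t'], d@c['R']   # X=o+depth*d
def cloud(c,dep,m):
    v,u=np.nonzero(m&(dep>0)); o,d=ray(c,np.c_[u,v]); return o+d*dep[v,u][:,None],np.c_[u,v]
def proj(c,X):
    return cv2.projectPoints(np.array(X,float).reshape(-1,1,3),cv2.Rodrigues(c['R'])[0],c['t'],K(c),c['D'])[0].reshape(-1,2)
def tri(cs,uvs):
    A=np.zeros((3,3));b=np.zeros(3);rs=[]
    for c,uv in zip(cs,uvs):
        o,d=ray(c,[uv]);d=d[0]/np.linalg.norm(d[0]);P=np.eye(3)-np.outer(d,d);A+=P;b+=P@o;rs.append((o,P))
    X=np.linalg.solve(A,b);return X,[np.linalg.norm(P@(X-o))*1e3 for o,P in rs]
def Rq(q): return Ro.from_quat([q[1],q[2],q[3],q[0]])
E
python3 - <<'E'
from h import *
from workcell import monitor, cams, job, env
cs,ct=cams.calibration("side"),cams.calibration("top")
S=lambda x,y:(290+x/4-.375,190+y/4-.375); T=lambda x,y:(285+x/5-.4,140+y/5-.4)
# knob mid, bob upper shoulder centre
for n,s,t in [("cyl knob top",S(208,360),T(668,286)),("cyl shoulder",S(283,415),T(628,215)),
 ("disc knobtop",S(158,198),T(411,243)),("pt knobtop",S(113,52),T(158,195))]:
    print(n,tri([cs,ct],[s,t]))
ds,dt=np.load("pics/a_side.npy"),np.load("pics/a_top.npy")
for c,d,uv in [(cs,ds,(302,134)),(ct,dt,(175,149))]:
    m=np.zeros(d.shape,bool);m[uv[1]-4:uv[1]+5,uv[0]-4:uv[0]+5]=1
    P,_=cloud(c,d,m);print("pan",P.mean(0),P.std(0))
print(tri([cs,ct],[(302,134),(175,149)]))
print(Rq(monitor.get_state()['orientation']).as_matrix())
# rest corners from depth
for n,c,d,(u0,v0,u1,v1) in [("s",cs,ds,(330,230,400,325)),("t",ct,dt,(395,160,432,212))]:
    m=np.zeros(d.shape,bool);m[v0:v1,u0:u1]=1
    P,uv=cloud(c,d,m);k=(P[:,2]>.03);print(n,len(P),k.sum(),P[k].min(0),P[k].max(0),np.percentile(P[:,2],[5,50]))
E
```

```text
cyl knob top (array([ 0.48286101, -0.28614069,  0.15845619]), [np.float64(0.8395370189114916), np.float64(0.8395370189114686)])
cyl shoulder (array([ 0.52772466, -0.29506828,  0.09118471]), [np.float64(0.45450647046593445), np.float64(0.45450647046593545)])
disc knobtop (array([ 0.50487706, -0.19391237,  0.15620469]), [np.float64(1.6072729073019216), np.float64(1.6072729073020657)])
pt knobtop (array([ 0.52740504, -0.10175351,  0.15601504]), [np.float64(1.3448532134722162), np.float64(1.344853213472171)])
pan [0.63018067 0.17405479 0.07517359] [0.00735939 0.00920248 0.00176881]
pan [0.62627726 0.17908084 0.075608  ] [0.00554797 0.00533556 0.0017212 ]
(array([0.63144384, 0.18063676, 0.06789963]), [np.float64(2.2079898098057185), np.float64(2.2079898098057047)])
[[ 4.37485161e-01 -7.81394959e-04 -8.99225291e-01]
 [ 8.99224578e-01 -1.14951080e-03  4.37485813e-01]
 [-1.37551839e-03 -9.99999034e-01  1.99755636e-04]]
s 6621 1858 [ 0.47598111 -0.32722865  0.03000583] [ 0.62252104 -0.11590145  0.16192987] [-0.00181552  0.01198776]
t 1915 729 [ 0.47580757 -0.3288842   0.03006207] [ 0.58345112 -0.27364944  0.1618158 ] [-0.00116934  0.01313991]
```

```bash
cat >> h.py <<'E'
def axis(p): # p: mid x,y,z, lean, az ; axis foot->knob
    l,a=p[3],p[4]; return np.array([np.sin(l)*np.cos(a),np.sin(l)*np.sin(a),np.cos(l)])
PROF=[(0,.07,.014),(.07,.122,.005),(.122,.15,.009)]
def sdf(p,P):
    a=axis(p);q=P-p[:3];h=q@a+.075;r=np.linalg.norm(q-np.outer(q@a,a),axis=1)
    D=[]
    for h0,h1,R in PROF:
        dh=np.maximum(h0-h,h-h1);dr=r-R
        D.append(np.where((dh<0)&(dr<0),np.maximum(dh,dr),np.hypot(np.maximum(dh,0),np.maximum(dr,0))))
    return np.min(D,axis=0)
def fit(P,p0,tol=.012):
    p=np.array(p0,float)
    for t in (tol,.008,.005,.004):
        k=abs(sdf(p,P))<t; r=least_squares(lambda x:sdf(x,P[k]),p,loss='soft_l1',f_scale=.0015,x_scale=[.01,.01,.01,.1,.1]);p=r.x
    return p,k.sum(),np.sqrt(np.mean(r.fun**2))
E
python3 - <<'E'
from h import *
from workcell import monitor, cams, job, env
cs,ct=cams.calibration("side"),cams.calibration("top")
ds,dt=np.load("pics/a_side.npy"),np.load("pics/a_top.npy")
kn=np.array([.4829,-.286,.158]);sh=np.array([.5277,-.295,.0912]);a=(kn-sh)/np.linalg.norm(kn-sh)
p0=[*(kn-.075*a),np.arccos(a[2]),np.arctan2(a[1],a[0])]
al=[]
for n,c,d in [("s",cs,ds),("t",ct,dt)]:
    g=cv2.imread(f"pics/a_{'side' if n=='s' else 'top'}.png").max(2)
    P,uv=cloud(c,d,(g>105)); P=P[(abs(P-np.array(p0[:3]))<.1).all(1)&(P[:,2]>.03)]
    al.append(P);p,k,e=fit(P,p0);print(n,p,k,e,"knobmid",p[:3]+.061*axis(p))
    pan=cloud(c,d,(g>60))[0];pan=pan[(abs(pan[:,:2]-[.628,.178])<.075).all(1)&(pan[:,2]>.066)&(pan[:,2]<.085)]
    print("pan z",np.percentile(pan[:,2],[5,50,95]))
p,k,e=fit(np.vstack(al),p0);print("b",p,k,e,"knobmid",p[:3]+.061*axis(p))
for nm,(x0,y0,x1,y1) in [("side",(225,100,355,190)),("top",(115,100,235,235))]:
    a=cv2.imread(f"pics/a_{nm}.png")[y0:y1,x0:x1];cv2.imwrite(f"pics/c_{nm}.png",cv2.resize(a,None,fx=4,fy=4,interpolation=cv2.INTER_CUBIC))
E
```

```text
s [ 0.52472023 -0.29432982  0.09439113  0.61585461  2.91391983] 530 0.0011980308156780556 knobmid [ 0.49039251 -0.28637643  0.14418421]
pan z [0.07155264 0.07500429 0.07809143]
t [ 0.52404684 -0.2966151   0.09456393  0.60640245  2.91675073] 446 0.0010253175313920827 knobmid [ 0.49015707 -0.28886421  0.14468785]
pan z [0.07307236 0.07572172 0.07816429]
b [ 0.52407493 -0.29521835  0.0943135   0.61009922  2.9089585 ] 975 0.0012739565307128276 knobmid [ 0.49006651 -0.28716096  0.14430856]
```

View pics/c_side.png

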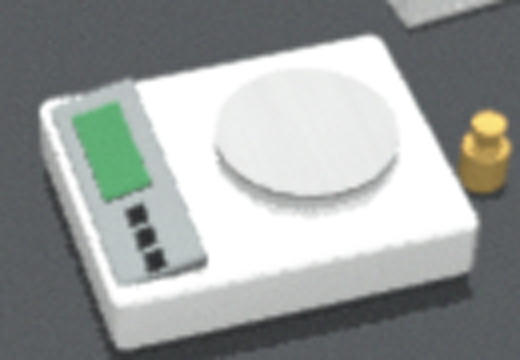

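View pics/c_top.png

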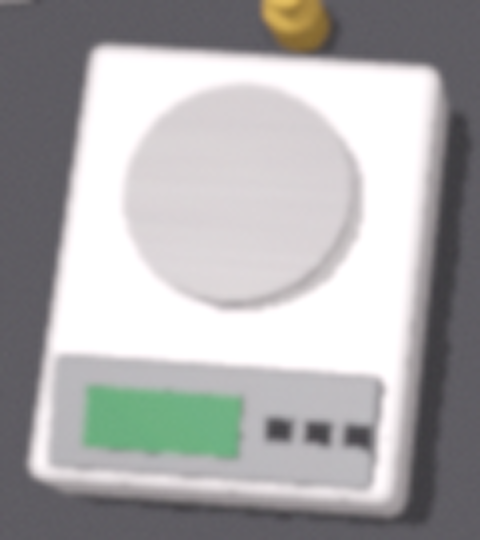

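```bash
cat >> h.py <<'E'
def target(kn,ax,back): # tool pose, x outward-up in plane
    ax=ax/np.linalg.norm(ax); y=-ax; h=np.array([-ax[0],-ax[1],0]);h/=np.linalg.norm(h)
    x=h-(h@y)*y; x/=np.linalg.norm(x); z=np.cross(x,y)
    return kn+ax*(.003+back), np.c_[x,y,z]
def delta(st,tp,tR):
    R=Rq(st['orientation']).as_matrix(); 
    return R.T@(tp-st['tcp_pos'])*1e3, np.degrees(Ro.from_matrix(R.T@tR).as_rotvec())
E
python3 - <<'E'
from h import *
from workcell import monitor, cams, job, env
cs,ct,cw=[cams.calibration(n) for n in("side","top","wrist")]
for c,uv in((cs,(301.4,132.4)),(ct,(173.9,148.1))):
    o,d=ray(c,[uv]);s=(.0755-o[2])/d[0,2];print(o+s*d[0])
print(tri([cs,ct],[(301.4,132.4),(173.9,148.1)]))
st=monitor.get_state();R=Rq(st['orientation']).as_matrix()
print("cam in tool",R.T@(-cw['R'].T@cw['t']-st['tcp_pos']),R.T@cw['R'][2])
E
```

```text
[0.63118062 0.17964198 0.0755    ]
[0.62839352 0.18139865 0.0755    ]
(array([0.6308499 , 0.18182996, 0.07301912]), [np.float64(1.4586749179730012), np.float64(1.4586749179730987)])
cam in tool [-0.00027505 -0.12142091  0.07560506] [ 0.00097125  0.95512959 -0.29618662]
```

Request:
drive_tool --plan "1 -3 0 -60 0 6 0;1 -3 0 -60 0 6 0;1 -3 0 -60 0 6 0;1 -3 0 -60 0 6 0;1 -3 0 -60 0 6 0;1 -3 0 -60 0 6 0"

```text
clock: 0.9
tcp_pos: [0.5105, 0.2673, 0.2498]
orientation: [-0.687, 0.687, 0.167, -0.169]
wrist_force: [1.3, 0.2, 0.0]
finger_gap: 0.0856
```

Request:
drive_tool --plan "1 -3 0 -60 0 6 0;1 -3 0 -60 0 6 0;1 -3 0 -60 0 6 0;1 -3 0 -60 0 6 0;1 -3 0 -60 0 6 0;1 -3 0 -60 0 6 0;1 -3 0 -60 0 6 0;1 -3 0 -60 0 6 0"

```text
clock: 1.9
tcp_pos: [0.5364, -0.2141, 0.2465]
orientation: [-0.693, 0.695, -0.137, 0.134]
wrist_force: [0.5, -0.2, -0.4]
finger_gap: 0.0855
```

```bash
python3 - <<'E'
from h import *
from workcell import monitor, cams, job, env
p=np.array([ 0.5241,-0.2954,0.0944,0.610,2.912])
st=monitor.get_state();print(st['tcp_pos'],st['joint_pos'])
print(delta(st,*target(p[:3]+.061*axis(p),axis(p),.08)))
pic,d=cams.read_camera("wrist");cv2.imwrite("pics/d_wrist.png",pic[:,:,::-1])
E
```

```text
[ 0.5364445  -0.21410453  0.24645946] [-0.51709879  0.32367771  0.04395184  1.29511425 -0.00328899  1.43944067]
(array([-62.18777229,  34.55988133, -92.70134874]), array([  2.8612909 ,  -8.62747393, -35.14453572]))
```

Request:
drive_tool --plan "1 -20 0 -30 1 -2 -9;1 -20 0 -30 1 -2 -9;1 -10 0 -30 1 -2 -9;1 0 0 0 0 -2 -8;1 0 0 0 0 0 0"

```text
clock: 2.58
tcp_pos: [0.4533, -0.2912, 0.2314]
orientation: [-0.642, 0.695, 0.126, 0.298]
wrist_force: [-0.1, -0.2, 0.4]
finger_gap: 0.0856
```

```bash
python3 - <<'E'
from h import *
from workcell import monitor, cams, job, env
p=np.array([ 0.5241,-0.2954,0.0944,0.610,2.912])
st=monitor.get_state();print(st['tcp_pos'],st['joint_pos'])
print(delta(st,*target(p[:3]+.061*axis(p),axis(p),.08)))
pic,d=cams.read_camera("wrist");cv2.imwrite("pics/e_wrist.png",pic[:,:,::-1])
E
```

```text
[ 0.45327011 -0.29118711  0.23141733] [-0.90753209 -0.12608362 -0.67454932  0.51336978  0.35956392  1.0128312 ]
(array([-21.46414307,   8.14120767,  11.65310583]), array([ 0.68576119, -1.24390548,  0.2250788 ]))
```

View pics/e_wrist.png

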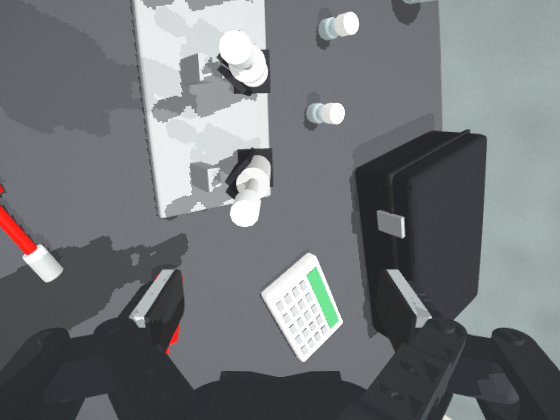

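Request:
drive_tool --plan "1 -21 8 12 1 -1 0;1 0 0 0 0 0 0"

```text
clock: 2.88
tcp_pos: [0.449, -0.2802, 0.2185]
orientation: [-0.646, 0.693, 0.136, 0.29]
wrist_force: [-0.4, 0.1, 0.1]
finger_gap: 0.0853
```

```bash
python3 - <<'E'
from h import *
from workcell import monitor, cams, job, env
p=np.array([ 0.5241,-0.2954,0.0944,0.610,2.912])
st=monitor.get_state();c=cams.calibration("wrist")
pic,d=cams.read_camera("wrist");cv2.imwrite("pics/f_wrist.png",pic[:,:,::-1])
print(np.max(abs(st['qvel'])),delta(st,*target(p[:3]+.061*axis(p),axis(p),.08)))
P,uv=cloud(c,d,pic.max(2)>110);P=P[(abs(P-p[:3])<.1).all(1)&(P[:,2]>.03)]
q,k,e=fit(P,p);print(q,k,e,"knob",q[:3]+.061*axis(q))
print(delta(st,*target(q[:3]+.061*axis(q),axis(q),.08)))
a=pic[:,:,::-1].copy()
for h in(-.075,-.005,.047,.075):
    u=proj(c,p[:3]+h*axis(p))[0];cv2.circle(a,tuple(int(round(v)) for v in u),2,(0,0,255),-1)
    u=proj(c,q[:3]+h*axis(q))[0];cv2.circle(a,tuple(int(round(v)) for v in u),1,(0,255,0),-1)
cv2.imwrite("pics/g.png",cv2.resize(a[100:280,160:340],None,fx=3.3,fy=3.3))
E
```

```text
0.12187185841583377 (array([-8.30380907,  1.5767356 ,  2.24429827]), array([-0.15397726,  0.00735911,  0.36093858]))
[ 0.5229122  -0.29534759  0.09453452  0.606116    2.91596955] 1908 0.0005265375931762127 knob [ 0.4890425  -0.28757343  0.1446684 ]
(array([-8.61988227,  0.79503469,  1.70151479]), array([-0.0234452 , -0.17860449,  0.58371678]))
```

View pics/g.png

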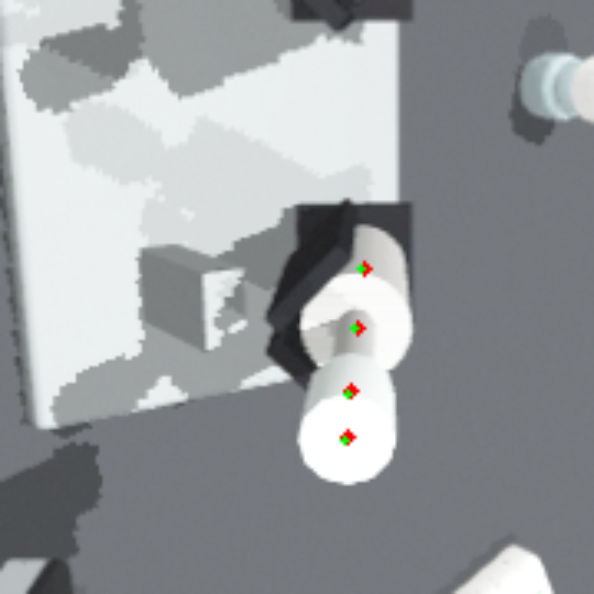

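Request:
drive_tool --plan "1 -9 1 2 0 0 0.5;1 0 0 0 0 0 0;1 0 20 0 0 0 0;1 0 0 0 0 0 0"

```text
clock: 3.42
tcp_pos: [0.4592, -0.2842, 0.2023]
orientation: [-0.644, 0.696, 0.137, 0.288]
wrist_force: [0.0, 0.1, 0.3]
finger_gap: 0.0852
```

```bash
cat > q.py <<'E'
from h import *
from workcell import monitor, cams
q=np.array([0.5231,-0.2953,0.0945,0.607,2.915])
st=monitor.get_state()
print(delta(st,*target(q[:3]+.061*axis(q),axis(q),0)),st['tcp_pos'],st['wrist_force'],st['finger_gap'])
E
python3 q.py
```

```text
(array([-8.76853767, 61.4058536 ,  3.79322398]), array([0.24905735, 0.16306203, 0.46537173])) [ 0.45918917 -0.28415894  0.20229647] [0.01421054 0.08610162 0.26991716] 0.08521301248168126
```

Request:
drive_tool --plan "1 -9 0 4 0 0 0"

```text
clock: 3.55
tcp_pos: [0.4534, -0.2793, 0.1982]
orientation: [-0.643, 0.696, 0.137, 0.288]
wrist_force: [0.1, -0.2, -0.1]
finger_gap: 0.0854
```

```bash
python3 q.py
```

```text
(array([-1.02089609, 61.89957794,  0.39778242]), array([0.29988837, 0.21461887, 0.5473655 ])) [ 0.45344584 -0.27931401  0.19816144] [ 0.0751327  -0.17632629 -0.10067159] 0.08541152040395347
```

Request:
drive_tool --plan "1 0 0 0 0 0 0"

```text
clock: 3.68
tcp_pos: [0.4525, -0.2783, 0.1975]
orientation: [-0.644, 0.696, 0.137, 0.288]
wrist_force: [-0.7, -0.4, -0.4]
finger_gap: 0.0852
```

```bash
python3 q.py
```

```text
(array([ 0.38287468, 62.0484991 , -0.42739155]), array([0.25063388, 0.17662557, 0.4657921 ])) [ 0.45248835 -0.27830522  0.1975182 ] [-0.69664046 -0.35668633 -0.40716101] 0.08520110560591715
```

Request:
drive_tool --plan "1 0 16 0 0 0 0.4;1 0 16 0 0 0 0;1 0 12 0 0 0 0;1 0 0 0 0 0 0"

```text
clock: 4.18
tcp_pos: [0.4787, -0.2854, 0.1603]
orientation: [-0.644, 0.697, 0.135, 0.286]
wrist_force: [0.1, 0.6, -0.4]
finger_gap: 0.0854
```

```bash
python3 q.py
```

```text
(array([-0.23884099, 16.01929208,  0.40129631]), array([0.36068551, 0.17618691, 0.12953182])) [ 0.47871747 -0.28537514  0.1603433 ] [ 0.0933795   0.63998589 -0.43890485] 0.08538998140613101
```

Request:
drive_tool --plan "1 0 14 0.4 0.3 0 0;1 0 2 0 0 0 0;1 0 0 0 0 0 0"

```text
clock: 4.55
tcp_pos: [0.4885, -0.2874, 0.1464]
orientation: [-0.646, 0.695, 0.135, 0.286]
wrist_force: [-0.6, -0.1, 0.4]
finger_gap: 0.0851
```

```bash
python3 q.py; python3 - <<'E'
from h import *
from workcell import cams
p,d=cams.read_camera("wrist");cv2.imwrite("pics/h.png",p[:,:,::-1])
p,d=cams.read_camera("side");cv2.imwrite("pics/h2.png",cv2.resize(p[150:350,270:450,::-1],None,fx=3,fy=3))
E
```

```text
(array([-0.44783026, -1.09422904,  0.04555573]), array([0.03860659, 0.18336728, 0.12965613])) [ 0.48848527 -0.28736553  0.14642627] [-0.62539734 -0.14135694  0.37173054] 0.08509396629837265
```

View pics/h.png

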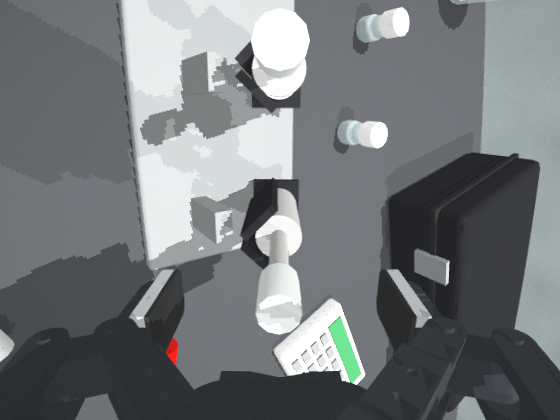

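View pics/h2.png

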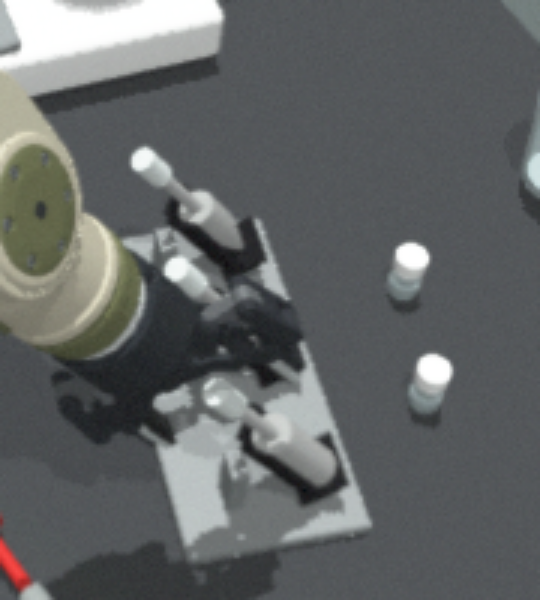

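Request:
drive_tool --plan "-0.2 0 0 0 0 0 0;-1 0 0 0 0 0 0;-1 0 0 0 0 0 0;-1 0 0 0 0 0 0" --grip_force 40

```text
clock: 5.15
tcp_pos: [0.4881, -0.2877, 0.1475]
orientation: [-0.645, 0.695, 0.135, 0.286]
wrist_force: [-5.6, 1.1, 1.7]
finger_gap: 0.0168
```

Request:
drive_tool --plan "-1 0 0 0 0 0 0;-1 0 0 0 0 0 0" --grip_force 90

```text
clock: 5.4
tcp_pos: [0.4876, -0.2875, 0.1474]
orientation: [-0.645, 0.695, 0.135, 0.286]
wrist_force: [0.4, -0.2, -1.1]
finger_gap: 0.0162
```

```bash
python3 q.py; python3 - <<'E'
from h import *
from workcell import cams
p,d=cams.read_camera("wrist");cv2.imwrite("pics/i.png",p[:,:,::-1])
E
```

```text
(array([-0.25885613,  0.17651005,  0.36169657]), array([0.1337099 , 0.15442675, 0.12941745])) [ 0.48755493 -0.28747505  0.14736136] [ 0.39292752 -0.16558317 -1.1031457 ] 0.016165513892490282
```

View pics/i.png

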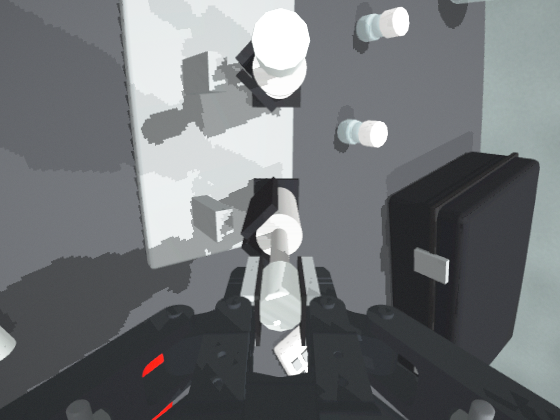

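Request:
drive_tool --plan "-1 0 -6 0 0 0 0;-1 0 -12 0 0 0 0;-1 0 -15 0 0 0 0;-1 0 -15 0 0 0 0"

```text
clock: 5.95
tcp_pos: [0.46, -0.2808, 0.188]
orientation: [-0.646, 0.695, 0.135, 0.286]
wrist_force: [2.2, -1.3, -3.5]
finger_gap: 0.016
```

```bash
python3 q.py; python3 - <<'E'
from h import *
from workcell import cams
p,d=cams.read_camera("wrist");cv2.imwrite("pics/j.png",p[:,:,::-1])
E
```

```text
(array([-0.22024114, 49.70772135,  0.15548674]), array([0.07474995, 0.1899744 , 0.09846534])) [ 0.45998615 -0.28084138  0.18797282] [ 2.23814924 -1.31558166 -3.47039332] 0.015964872593966513
```

View pics/j.png

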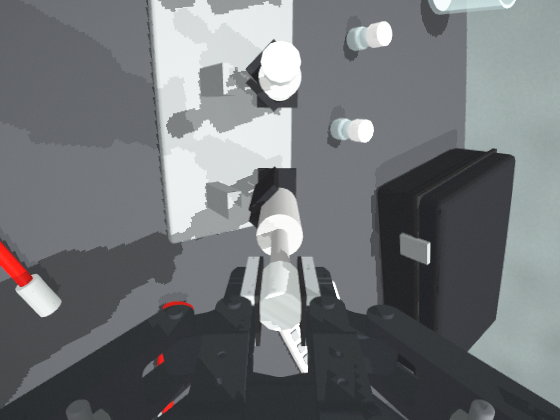

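Request:
drive_tool --plan "-1 0 -18 0 0 0 0;-1 0 -20 0 0 0 0;-1 0 -20 0 0 0 0;-1 10 -22 0 0 0 0;-1 12 -24 0 0 0 4;-1 15 -28 0 0 0 7;-1 10 -30 0 0 0 8;-1 5 -30 0 0 0 8"

```text
clock: 7.0
tcp_pos: [0.4017, -0.2625, 0.3802]
orientation: [-0.698, 0.705, -0.043, 0.12]
wrist_force: [0.2, -0.5, -3.5]
finger_gap: 0.0157
```

```bash
python3 - <<'E'
from h import *
from workcell import cams,monitor
p,d=cams.read_camera("side");cv2.imwrite("pics/k.png",p[:,:,::-1])
st=monitor.get_state();R=Rq(st['orientation']).as_matrix();print(R,st['tcp_pos'],st['joint_pos'],st['wrist_force'],st['ft_torque'],st['finger_gap'])
E
```

```text
[[ 0.96814644  0.10424027  0.22765422]
 [-0.22664685 -0.02156814  0.97373817]
 [ 0.10641281 -0.99431825  0.00274461]] [ 0.40326603 -0.26358855  0.38356189] [-0.77979687  0.04696763  0.03084385  1.46511651  0.05799132  1.02341395] [ 5.55153915 -2.99137125  0.84595089] [-0.35145902 -0.6386625  -0.04895237] 0.015600507005068221
```

View pics/k.png

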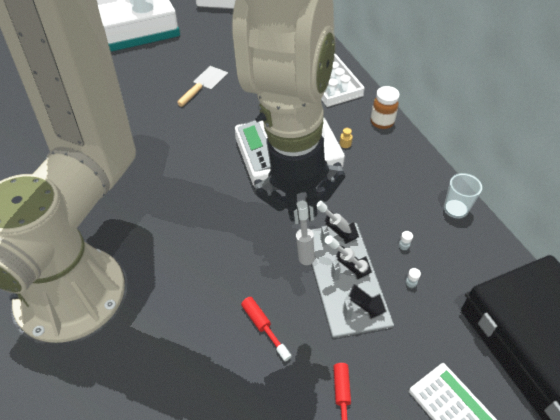

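Request:
drive_tool --plan "-1 5 0 20 0 0 3;-1 9 0 38 0 0 3;-1 13 0 55 0 0 0;-1 13 0 55 0 0 0;-1 13 0 55 0 0 0;-1 13 0 55 0 0 0;-1 13 0 55 0 0 0;-1 10 0 40 0 0 0"

```text
clock: 8.05
tcp_pos: [0.581, 0.0861, 0.3811]
orientation: [0.705, -0.699, 0.083, -0.085]
wrist_force: [1.4, -0.5, -3.5]
finger_gap: 0.0157
```

```bash
cat > r.py <<'E'
from h import *
from workcell import monitor, cams
st=monitor.get_state();R=Rq(st['orientation']).as_matrix()
print(R[2],st['tcp_pos'],st['wrist_force'],st['ft_torque'],st['finger_gap'],st['clock'])
print(R.T@(np.array([.630,.1805,.30])-st['tcp_pos'])*1e3)
y=R[:,1];print("rot to down",np.degrees(R.T@np.cross(y,[0,0,-1])))
E
python3 r.py
```

```text
[ 0.00212908 -0.99996255  0.00838853] [0.58097149 0.08608385 0.38110176] [ 1.44992249 -0.50070166 -3.54281354] [-0.09065032 -0.03752517 -0.02067199] 0.01571940758380077 8.05
[ 25.24273371  82.01942988 102.62221158]
rot to down [-4.80627549e-01  3.94580527e-20  1.21987484e-01]
```

Request:
drive_tool --plan "-1 9 15 36 0 0 0;-1 9 25 35 0 0 0;-1 6 25 25 -0.5 0 0;-1 2 15 8 0 0 0;-1 0 0 0 0 0 0;-1 0 0 0 0 0 0"

```text
clock: 8.8
tcp_pos: [0.6316, 0.1868, 0.2961]
orientation: [0.703, -0.701, 0.082, -0.083]
wrist_force: [-0.1, 0.3, -3.6]
finger_gap: 0.0154
```

```bash
python3 r.py; python3 - <<'E'
from h import *
from workcell import cams,monitor
st=monitor.get_state();R=Rq(st['orientation']).as_matrix();a=-R[:,1]
kn=st['tcp_pos']-.003*a;p0=[*(kn-.061*a),.02,np.arctan2(a[1],a[0])]
al=[]
for n in("side","top","wrist"):
    c=cams.calibration(n);p,d=cams.read_camera(n);cv2.imwrite(f"pics/l_{n}.png",p[:,:,::-1])
    P,uv=cloud(c,d,d>0);P=P[(np.linalg.norm(P[:,:2]-kn[:2],axis=1)<.04)&(P[:,2]<kn[2]-.025)&(P[:,2]>.09)]
    print(n,len(P),P[:,2].min(),P[:,2].max())
    if len(P)<60: continue
    np.save(f"pics/l_{n}.npy",P)
    # axis vector param fit
    def f(v,P): 
        l=np.hypot(v[3],v[4]);return sdf([v[0],v[1],v[2],l,np.arctan2(v[4],v[3])],P)
    v=np.array([*p0[:3],0.01,0.0])
    for t in(.015,.008,.005):
        k=abs(f(v,P))<t;r=least_squares(lambda x:f(x,P[k]),v,loss='soft_l1',f_scale=.0015,x_scale=[.01,.01,.01,.1,.1]);v=r.x
    ax=np.array([v[3],v[4],1]);ax/=np.linalg.norm(ax)
    print(n,v,"tilt",np.degrees(v[3:]),"foot",v[:3]-.075*ax,k.sum(),np.sqrt(np.mean(r.fun**2)))
E
```

```text
[ 3.41311059e-04 -9.99995516e-01  2.97514257e-03] [0.63160246 0.18682605 0.2961455 ] [-0.07970604  0.30746757 -3.61734114] [ 0.00673036 -0.01944226  0.00346427] 0.015417565761180344 8.8
[-0.08807881 -3.87392983 -6.51374784]
rot to down [-1.70463113e-01 -1.12635930e-20  1.95556832e-02]
side 388 0.15400047140795425 0.26748837086070176
side [ 0.63326883  0.18747409  0.23094253  0.00408222 -0.00374731] tilt [ 0.23389405 -0.21470497] foot [0.63296267 0.18775513 0.15594369] 384 0.0015018483288281044
top 458 0.15606034326802642 0.26618296735271163
top [ 0.6325822   0.18747037  0.23234146  0.00554558 -0.00349585] tilt [ 0.31773854 -0.20029744] foot [0.63216629 0.18773255 0.15734307] 458 0.0007096634002323265
wrist 2571 0.15681916474097574 0.268072755298421
wrist [ 0.63138161  0.18757396  0.23253346  0.00538831 -0.006173  ] tilt [ 0.30872723 -0.35368683] foot [0.6309775  0.18803692 0.15753598] 2571 0.0004030224835569181
```

View pics/l_side.png

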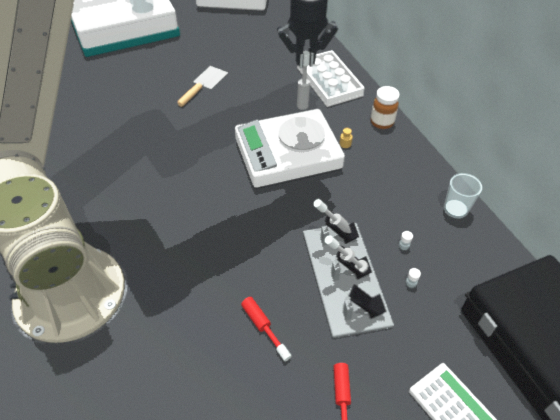

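View pics/l_wrist.png

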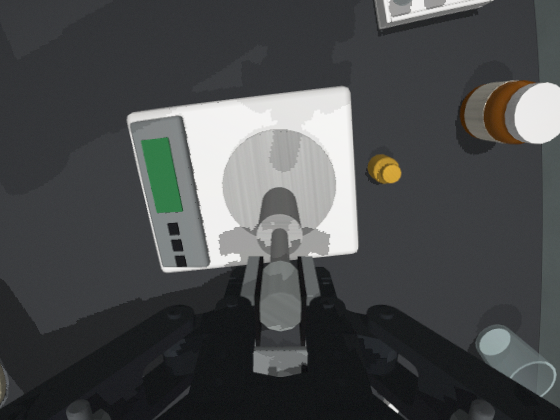

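```bash
python3 - <<'E'
from h import *
from workcell import cams,monitor
for n in("wrist","top","side"):
    c=cams.calibration(n);p,d=cams.read_camera(n)
    P,uv=cloud(c,d,d>0);k=(np.linalg.norm(P[:,:2]-[.63,.181],axis=1)<.085)&(P[:,2]<.09)&(P[:,2]>.03)
    P=P[k];uv=uv[k];h,e=np.histogram(P[:,2],np.arange(.05,.085,.0025));print(n,h)
    T=P[P[:,2]>.0705];print(" z med",np.median(T[:,2]))
    # circle: maximise inside by fit of convex hull
    hull=cv2.convexHull(T[:,:2].astype(np.float32)).reshape(-1,2)
    r=least_squares(lambda v:np.linalg.norm(hull-v,axis=1)-.06,[.63,.181],loss='soft_l1',f_scale=.001);print(" circ",r.x,len(hull),np.abs(r.fun).mean())
    if n=="wrist":
        cv2.imwrite("pics/m.png",cv2.resize(p[110:290,200:360,::-1],None,fx=3.3,fy=3.3))
        for uvs in[(222,185),(336,185),(279,128)]:
            o,dd=ray(c,[uvs]);print(o+dd[0]*(.0755-o[2])/dd[0,2])
E
```

```text
wrist [   7   11  503 6989  360    0    0    0    0 1269 6621   66    0    0]
 z med 0.07572786803898884
 circ [0.6297861  0.18243022] 62 0.0005281221864477833
[0.57303592 0.19901022 0.0755    ]
[0.68898142 0.17126667 0.0755    ]
[0.64453236 0.24165563 0.0755    ]
top [   0   21  480 1209  458   21    0    1   55  713 1279  274    6    0]
 z med 0.07569448441550675
 circ [0.63055425 0.18201702] 47 0.0003322283251172321
side [  4  75 376 493 187   7   1  11 108 466 503 133   7   0]
 z med 0.07513997950187912
 circ [0.63100651 0.18091018] 36 0.0009115316993329414
```

View pics/m.png

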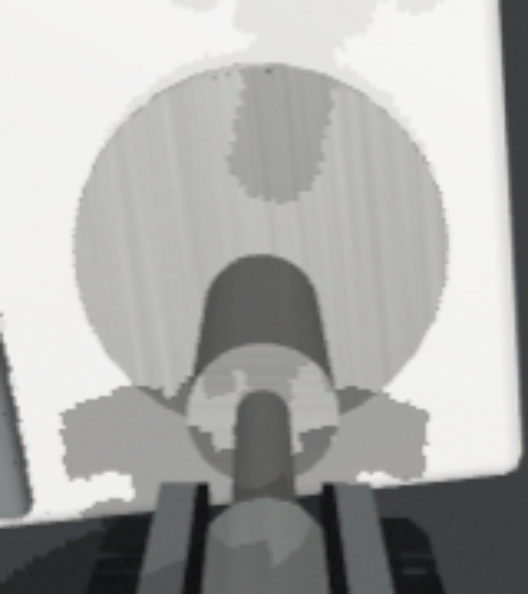

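Request:
drive_tool --plan "-1 0 12 -6 0 0 0;-1 0 18 0 0 0 0;-1 0 18 0 0 0 0;-1 0 12 0 0 0 0;-1 0 4 0 0 0 0;-1 0 0 0 0 0 0"

```text
clock: 9.85
tcp_pos: [0.6322, 0.1805, 0.2341]
orientation: [0.704, -0.7, 0.081, -0.086]
wrist_force: [0.8, 1.3, -3.6]
finger_gap: 0.0153
```

```bash
cat > f.py <<'E'
from h import *
from workcell import cams,monitor
st=monitor.get_state();R=Rq(st['orientation']).as_matrix();a=-R[:,1]
print(st['clock'],st['tcp_pos'],st['wrist_force'],st['finger_gap'])
kn=st['tcp_pos']-.003*a
for n in("top","wrist"):
    c=cams.calibration(n);p,d=cams.read_camera(n);cv2.imwrite(f"pics/n{st['clock']:.2f}_{n}.png",p[:,:,::-1])
    P,uv=cloud(c,d,d>0);P=P[(np.linalg.norm(P[:,:2]-kn[:2],axis=1)<.04)&(P[:,2]<kn[2]-.025)&(P[:,2]>.082)]
    def f(v,P): return sdf([v[0],v[1],v[2],np.hypot(v[3],v[4]),np.arctan2(v[4],v[3])],P)
    v=np.array([*(kn-.061*a),0.01,0.0])
    for t in(.015,.008,.005):
        k=abs(f(v,P))<t;r=least_squares(lambda x:f(x,P[k]),v,loss='soft_l1',f_scale=.0015,x_scale=[.01,.01,.01,.1,.1]);v=r.x
    ax=np.array([v[3],v[4],1]);ax/=np.linalg.norm(ax)
    print(n,"tilt",np.degrees(v[3:]),"foot",v[:3]-.075*ax,k.sum(),np.sqrt(np.mean(r.fun**2)))
E
python3 f.py;python3 r.py
```

```text
9.85 [0.6321659  0.18047833 0.23412684] [ 0.77230802  1.29820927 -3.64068716] 0.015262874512434485
top tilt [ 0.07941865 -0.23058866] foot [0.63357115 0.18149622 0.09513948] 367 0.0007745672476089119
wrist tilt [-0.10142996 -0.42240787] foot [0.63239601 0.18195229 0.09533427] 2565 0.0003986135579032961
[ 0.00766011 -0.99995185  0.00613347] [0.63241606 0.18054394 0.23462753] [-0.10111765  0.04840508 -3.84590396] [ 0.03385995  0.00889003 -0.00136148] 0.01585074601591786 9.95
[ -1.83812921 -65.39096064  -0.20598807]
rot to down [-3.51421811e-01  1.89301668e-19  4.38891775e-01]
```

Request:
drive_tool --plan "-1 -2.5 6 0 0 0 0.3;-1 0 6 0 0 0 0;-1 0 3 0 0 0 0;-1 0 0 0 0 0 0"

```text
clock: 10.45
tcp_pos: [0.6304, 0.1814, 0.2195]
orientation: [0.704, -0.7, 0.082, -0.085]
wrist_force: [0.1, -0.1, -2.6]
finger_gap: 0.0159
```

```bash
python3 f.py;python3 r.py
```

```text
10.45 [0.6303751  0.18142559 0.2194896 ] [ 0.13599812 -0.11723263 -2.60363498] 0.015854192593967042
top tilt [ 0.10841326 -0.49679888] foot [0.63128026 0.18272444 0.08056276] 344 0.0009191064564854783
wrist tilt [ 0.11024482 -0.48690661] foot [0.63002513 0.18310873 0.08057332] 2544 0.00041979761366069314
[ 0.00407979 -0.99996724  0.00699123] [0.63055722 0.18144804 0.21989209] [-0.484078   -0.66406535 -2.66234187] [-0.03585465 -0.02727435  0.01207151] 0.015632792671260415 10.55
[ 6.24982775e-03 -8.01139471e+01 -4.91816981e-01]
rot to down [-4.00568082e-01  1.52614011e-19  2.33754543e-01]
```

Request:
drive_tool --plan "-1 0 1.5 0 -0.4 0 0;-1 0 1.5 0 0 0 0;-1 0 0.5 0 0 0 0"

```text
clock: 10.92
tcp_pos: [0.6308, 0.1815, 0.2166]
orientation: [-0.702, 0.702, -0.081, 0.085]
wrist_force: [-0.3, -0.2, -3.1]
finger_gap: 0.0157
```

```bash
python3 r.py
```

```text
[ 4.75636760e-03 -9.99988668e-01 -2.03189478e-04] [0.63082058 0.18151833 0.21657005] [-0.31622471 -0.20569984 -3.08045093] [ 0.01103131  0.04027214 -0.06503478] 0.01572167631927428 10.925
[ -0.16346222 -83.43142635  -1.19865371]
rot to down [ 1.16418995e-02 -2.41735223e-21  2.72519789e-01]
```

Request:
drive_tool --plan "-1 0 0.8 0 0 0 0.2;-1 0 0.6 0 0 0 0"

```text
clock: 11.18
tcp_pos: [0.6309, 0.1815, 0.2151]
orientation: [-0.702, 0.702, -0.083, 0.083]
wrist_force: [-0.6, -0.3, -3.2]
finger_gap: 0.0154
```

Request:
drive_tool --plan "-1 0 0.6 0 0 0 0;-1 0 0.4 0 0 0 0"

```text
clock: 11.42
tcp_pos: [0.6309, 0.1816, 0.2149]
orientation: [0.702, -0.702, 0.082, -0.084]
wrist_force: [-0.6, -0.3, 0.6]
finger_gap: 0.016
```

```bash
python3 f.py;python3 r.py
```

```text
11.425 [0.63089276 0.18163008 0.21487489] [-0.62437493 -0.25478708  0.59021584] 0.016031957244118447
top tilt [0.30202378 0.03737061] foot [0.63131207 0.18194211 0.07582346] 333 0.0007862319764023138
wrist tilt [ 0.33827858 -0.14571497] foot [0.6299082  0.18238725 0.07585795] 2508 0.0004089982067568387
[ 1.80847928e-03 -9.99998280e-01  4.10945932e-04] [0.63093103 0.18162763 0.21489148] [-0.69382574  0.59160572 -0.25588556] [-0.02145176  0.37712983 -0.0333438 ] 0.015822790863563616 11.525
[ -0.48828422 -85.11007711  -1.27877153]
rot to down [-2.35454675e-02 -1.13707986e-22  1.03618230e-01]
```

Foot is on the pan, centred and upright. Releasing: ease the grip, then open.

Request:
drive_tool --plan "-1 0 0 0 0 0 0;-0.5 0 0 0 0 0 0" --grip_force 20

```text
clock: 11.78
tcp_pos: [0.6312, 0.1816, 0.2152]
orientation: [0.702, -0.702, 0.082, -0.084]
wrist_force: [-0.4, -0.4, 0.8]
finger_gap: 0.0218
```

Request:
drive_tool --plan "0 0 0 0 0 0 0;0.5 0 0 0 0 0 0;1 0 0 0 0 0 0;1 0 0 0 0 0 0;1 0 0 0 0 0 0"

```text
clock: 12.4
tcp_pos: [0.6321, 0.1817, 0.2161]
orientation: [0.703, -0.702, 0.081, -0.085]
wrist_force: [-0.1, -0.4, -0.1]
finger_gap: 0.0856
```

```bash
python3 r.py; python3 - <<'E'
from h import *
from workcell import cams
p,d=cams.read_camera("wrist");cv2.imwrite("pics/o.png",p[:,:,::-1])
E
```

```text
[ 0.00511095 -0.99998581  0.00150456] [0.63212336 0.18167166 0.21612247] [-0.05371138 -0.43922834 -0.06260363] [ 0.00938911  0.01166855 -0.04354279] 0.08555113098531493 12.4
[ -1.36246594 -83.8879505   -1.50874372]
rot to down [-8.62051043e-02 -2.04918781e-22  2.92835807e-01]
```

View pics/o.png

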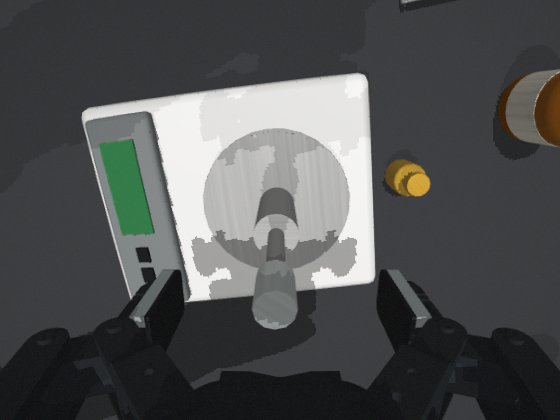

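The picture shows the spindle standing free between the open fingers (knob at about (276,295)). I'll back straight up, clear of it, then watch it for a second.

Request:
drive_tool --plan "1 0 -10 0 0 0 0;1 0 -20 0 0 0 0;1 0 -30 0 0 0 0;1 0 -40 0 0 0 0;1 0 -30 0 0 0 0;1 0 0 0 0 0 0"

```text
clock: 13.2
tcp_pos: [0.631, 0.1816, 0.3531]
orientation: [0.703, -0.702, 0.081, -0.086]
wrist_force: [0.0, -0.1, -0.2]
finger_gap: 0.085
```

```bash
cat > w.py <<'E'
from h import *
from workcell import cams,monitor
st=monitor.get_state();print(st['clock'],st['tcp_pos'])
for n in("side","top","wrist"):
    c=cams.calibration(n);p,d=cams.read_camera(n);cv2.imwrite(f"pics/w{st['clock']:.2f}_{n}.png",p[:,:,::-1])
    P,uv=cloud(c,d,d>0);P=P[(np.linalg.norm(P[:,:2]-[.63,.182],axis=1)<.04)&(P[:,2]<.235)&(P[:,2]>.082)]
    def f(v,P): return sdf([v[0],v[1],v[2],np.hypot(v[3],v[4]),np.arctan2(v[4],v[3])],P)
    v=np.array([.63,.182,.15,.01,0])
    for t in(.015,.008,.005):
        k=abs(f(v,P))<t;r=least_squares(lambda x:f(x,P[k]),v,loss='soft_l1',f_scale=.0015,x_scale=[.01,.01,.01,.1,.1]);v=r.x
    ax=np.array([v[3],v[4],1]);ax/=np.linalg.norm(ax)
    print(n,"tilt",np.degrees(v[3:]),"foot",v[:3]-.075*ax,k.sum(),np.sqrt(np.mean(r.fun**2)))
E
python3 w.py
```

```text
13.2 [0.63102456 0.18159516 0.35310112]
side tilt [-0.23047021 -0.38298921] foot [0.63231694 0.18283695 0.07512513] 414 0.0015239870321659234
top tilt [0.13492554 0.14386969] foot [0.63099621 0.18203341 0.07600597] 499 0.0008741705621956048
wrist tilt [-0.03365331 -0.15862807] foot [0.62971729 0.18279649 0.07578255] 1274 0.0005213319652027855
```

Request:
drive_tool --plan "1 0 0 0 0 0 0;1 0 0 0 0 0 0;1 0 0 0 0 0 0;1 0 0 0 0 0 0;1 0 0 0 0 0 0;1 0 0 0 0 0 0;1 0 0 0 0 0 0;1 0 0 0 0 0 0"

```text
clock: 14.35
tcp_pos: [0.6288, 0.1812, 0.3451]
orientation: [-0.701, 0.703, -0.085, 0.081]
wrist_force: [-0.5, 0.2, -0.3]
finger_gap: 0.0854
```

```bash
python3 w.py; ls pics/w*
```

```text
14.35 [0.62883326 0.18120087 0.34510516]
side tilt [-0.31245063 -0.31988955] foot [0.63226329 0.18282984 0.0751272 ] 418 0.0015339118396667164
top tilt [0.05656849 0.1098796 ] foot [0.63112728 0.18207558 0.07577224] 502 0.0008713869457213216
wrist tilt [-0.02051604 -0.19714202] foot [0.62971296 0.18283342 0.07582416] 1324 0.0005319962300640273
pics/w13.20_side.png
pics/w13.20_top.png
pics/w13.20_wrist.png
pics/w14.35_side.png
pics/w14.35_top.png
pics/w14.35_wrist.png
```

View pics/w14.35_side.png

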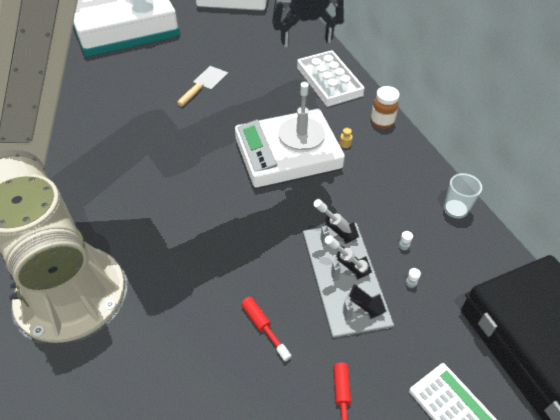

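```bash
python3 -c "
from workcell import job;print(job.hand_in())"
```

```text
the job is handed in; nothing more can be done
None
```

The solid-cylinder spindle is standing upright on its foot in the middle of the balance pan. I gripped it by the knob, drew it out along its axis, turned it upright and lowered it gently until the wrist force showed contact. Then I let go, backed off upwards and handed the job in at about 14.5 s.

- **Position and tilt:** in my last checks the foot was within about 1 mm of the pan centre in the top and wrist views. Tilt measured under 0.5° in all three views, which is within the measuring noise.
- **Steadiness:** two sets of measurements about 1.2 s apart, with the gripper clear, agreed to within about 0.1° and 0.2 mm, so I saw no wobble.
- **Other spindles:** the pointed and disc spindles are still in their troughs in the last picture.
- **Disagreement between cameras:** the side view puts the foot up to 2.5 mm away in x from the wrist view, and about 1 mm from the top view. That fits roughly with the 2 mm calibration accuracy and the noisier side-view fit.

No check failed.

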